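# Switch on the guarded disc honer

## Task

Switch on the scissor-honing machine with the flat round disc: with a fingertip, lift the clear guard over its switch right back until it stays up, push the toggle fully over to the rear, then nudge the guard forward so that it drops shut over the switch. Nothing needs to be gripped; leave the other machine's switch alone, and do not shift any of the loose things on the bench.

Things in the scene. Friction and masses are not known exactly. Their poses are not given: they have to be found in the camera images.
- honer: The machine to be switched on: the one that carries a flat, level round disc (90 mm across, top at 94 mm, with a small hub to 100 mm), centred 85 mm behind the origin. Grey housing 240 x 130 mm, fixed to the bench; its flat top (the panel) is 70 mm up. Origin on the bench; x points from the front (switch end, 100 mm before the origin) to the rear (140 mm behind it), z up.
- honer_guard (a joint): Clear guard over the switch, hinged along its rear lower edge: 0 = closed, grows as its front swings up and back, 1.6 rad = stop, leaning just past upright. 50 g, hinge almost free, no spring: let go below about 0.9 rad it drops shut by itself, above about 1.1 rad it falls back against its stop and stays there.
- honer_toggle (a joint): Bat toggle under the guard: 0 = off (leaning 0.35 rad to the machine's front), 0.7 rad = on (leaning as far to the rear), both stops. Friction only (about 1.5 N at its tip): it stays where it is left.
- honer_hinge (a point): Middle of the guard's hinge axis (along the machine's y): 30 mm in front of the machine's origin, 5 mm above the panel, 75 mm above the bench. Fixed to the machine. The guard is a box open underneath, 66 mm long from the hinge to its front wall, 66 mm wide (60 mm inside), walls 3 mm, its top 37 mm above the hinge axis; the front wall's lower edge is 8 mm above the hinge axis.
- honer_lip (a point): Middle of the lower front edge of the guard's lip; moves with the guard. The lip is a dark strip 50 mm wide and 3 mm thick that continues the top 22 mm beyond the front wall, so this edge lies 88 mm in front of and 34 mm above the hinge axis when closed, 18 mm beyond the housing's front with only free air under it.
- honer_tip (a point): Centre of the 10 mm ball at the end of the steel toggle; 26 mm from its pivot, which lies on the panel 36 mm in front of the hinge axis. It swings in the machine's x-z plane.
- polisher: The other machine, to be left alone: the one that carries an upright felt wheel (80 mm across, top at 155 mm). Otherwise, its switch and guard are the same in size and place. Grey housing 240 x 130 mm, fixed to the bench; its flat top (the panel) is 70 mm up. Origin on the bench; x points from the front (switch end, 100 mm before the origin) to the rear (140 mm behind it), z up.
- polisher_guard (a joint): Clear guard over the switch, hinged along its rear lower edge: 0 = closed, grows as its front swings up and back, 1.6 rad = stop, leaning just past upright. 50 g, hinge almost free, no spring: let go below about 0.9 rad it drops shut by itself, above about 1.1 rad it falls back against its stop and stays there.
- polisher_toggle (a joint): Bat toggle under the guard: 0 = off (leaning 0.35 rad to the machine's front), 0.7 rad = on (leaning as far to the rear), both stops. Friction only (about 1.5 N at its tip): it stays where it is left.
- scissors_a: Bright steel scissors lying flat, 160 x 85 mm, about 9 mm high; origin at the pivot. Bystander.
- scissors_b: Dark steel scissors lying flat, 160 x 85 mm, about 9 mm high; origin at the pivot. Bystander.
- honing_block: Loose steel block 70 x 40 x 20 mm; origin under its centre. Bystander.
- screwdriver: Loose screwdriver with a red handle, lying; origin under its middle. Bystander.
- file: Loose file with a wooden handle, 230 mm long, lying; origin beneath the handle's front end. Bystander.
- oil_bottle: Loose white bottle 44 mm across, 120 mm tall; origin under its centre. Bystander.
- tub: Loose grey open tub 120 x 150 x 85 mm; origin under its centre. Bystander.
- whetstone: Loose reddish whetstone 60 x 180 x 30 mm; origin under its centre. Bystander.

How it is judged (in metres and radians):
On the way, in this order (a step that is already met when the one before it is completed fails the run):
1. the honer's guard is lifted back while its toggle is still off (value of joint honer_guard above 1.1 rad and value of joint honer_toggle below 0.3 rad), for 0.2 s.
2. the honer's toggle is pushed fully to on with the guard up (value of joint each of honer_toggle, honer_guard above 0.6 rad), for 0.1 s.
3. the guard has dropped shut (value of joint honer_guard below 0.06 rad), for 0.2 s.
At the end, for the whole second after the job is handed in: The honer's toggle is on (above 0.6 of 0.7 rad), its guard is shut and at rest (below 0.06 rad), and the polisher's toggle is off with its guard shut (value of joint honer_toggle above 0.6 rad and value of joint each of honer_guard, polisher_guard below 0.06 rad and velocity of joint honer_guard between -0.1 and 0.1 rad/s and value of joint polisher_toggle below 0.2 rad); the robot touches nothing.
It fails at once if the other machine's guard is lifted or its toggle moved (value of joint polisher_guard above 0.12 rad or value of joint polisher_toggle above 0.2 rad).
It fails at once if a loose bystander is lifted, carried or shifted by more than 15 mm (distance of any of scissors_a, scissors_b, honing_block, screwdriver, file, oil_bottle, tub, whetstone from where it was at the start of the episode above 0.015 m).
It also fails if it takes over 54 s, if anything falls off the work surface, if the arm or the gripper's body presses on something with over 40 N, if the wrist force passes 120 N, or if a joint passes its speed limit or range.

## Robot

A 6-joint arm with a two-finger parallel gripper is mounted at the origin on the work surface. World frame = base frame: x ahead of the robot, y to its left, z up, the work surface at z = 0. Lengths are in mm, angles in degrees, forces in N, time in s.
With the tool pointing down it reaches from about 350 to 850 mm from the base axis. Payload 8.1 kg.
Tool frame: the origin (TCP) lies at the very end of the fingers, on their centre line; the grasp point (between the pads) lies 19 mm behind it; z points along the fingers, y is the direction in which the jaws open and shut (so a half turn about z gives the same grasp; the last joint's range is limited). The gripper opens to 85 mm and grips with 20 to 120 N. Pads are 22 mm wide; open, the fingers measure 114 mm over their backs; the gripper's body (76 mm by 85 mm) begins 54 mm behind the grasp point. The pads swing forward as they close: fully open they stand 13 mm farther back than shut.
Start: joints at [66.497, 7.471, 85.268, -0, 87.261, -4.893], TCP at [191.45, 568.641, 231.292] pointing down, gripper open.
Joint ranges: [-169.43, 169.43], [-51.17, 129.36], [1.28, 143.12], [-76.62, 256.62], [0, 156.53], [-152.29, 152.29]. Speed limits (degrees/s): [136.94, 136.94, 159.86, 180, 180, 180].

## Interface

Orientations are given as [roll, pitch, yaw] about the fixed x, y, z axes, in that order (R = Rz(yaw) Ry(pitch) Rx(roll)).
In Python, from bench import r gives the robot as it stands.
- The arm moves only by the shell command python3 -m jog 'ROWS' [OPENING] [FORCE]. ROWS is JSON, a list of rows, each a list of 6 numbers: the shift along the tool's x, y, z normalised to -1 to 1, where 1 is 0.25 m, then the turn, a rotation vector about the tool's x, y, z normalised to -1 to 1, where 1 is pi rad. In form: [[x, y, z, ax, ay, az], ...]. A call has 1 to 10 rows; each row is the pose to reach, as a shift and turn from the pose commanded when the call began, along the tool's axes at that moment, turning the shorter way round; what a row does not reach only later rows make up. A row lasts 1/10 s, in which the tool goes at most 50 mm and 8.59 degrees, less where a joint would pass 70% of its speed; a pose out of reach is approached as far as the arm can. A call with a number of a shift or a turn outside -1 to 1 is refused whole. A call with a gripper value outside its range is refused whole. OPENING is the opening, from 0 (shut) to 1 (fully open), set as the call begins (- or left out, the last holds). The fingers move at their own pace and stop on an object; FORCE is the grip in N (left out, the last holds). Time passes only in rows, so rows that repeat a pose let the fingers close. It gives the time, the measured TCP pose, the force and the opening at its end, in the units of the state.
- r.sense(): the state, without advancing time (a new reading comes with each control period).
- r.snapshot(name): name is "scene" or "top" or "wrist"; returns a dict with "pixels" (384x512x3 uint8, red, green, blue), "intrinsics" (3x3 intrinsics, pixels), "extrinsics" (4x4, takes a point from camera to world coordinates). Camera axes: x right, y down, z forward; pixel columns grow to the right and rows downward; lengths in mm; the calibration is good to about 2 mm. The wrist camera is an equidistant fisheye: a pixel r from the principal point sees the ray r / f radians off the axis. A picture is of the moment at which its call begins. There is no depth.
- r.hand_in(): hands the job in, once; it reports no verdict.
The state is a dict: "time": time; "joint_pos": joint angles; "qd": joint speeds; "joint_efforts": joint torques, N m; "tool_pos": TCP position; "tcp_rot": TCP orientation; "ft_force": force on the tool from outside, world axes, zero at the start; "wrist_torque": the same for the moment, N m; "finger_gap": finger opening in mm.
Only numpy, scipy, OpenCV 4.12 (cv2) and the standard library are available. Lean on these libraries where they do the work, as an engineer would, in place of code of your own. Each camera call takes 0.05 s, during which the arm holds its last target.

## Working session

There is one attempt and no reset: what is moved stays moved. The work goes in short steps, Python scripts to look and compute and a shell command to move; the robot and the scene stay as the last step left them, time stands still between calls to the robot, and variables do not carry over. Pictures are saved under pics/ and viewed, and the job is handed in when it is done.

```bash
ls; mkdir -p pics; python3 - <<'E'
from bench import r
import cv2,numpy as np
for n in("scene","top","wrist"):
    s=r.snapshot(n); cv2.imwrite(f"pics/{n}0.png",s["pixels"][:,:,::-1])
    print(n,np.round(s["intrinsics"],1).tolist(),np.round(s["extrinsics"],3).tolist())
print(r.sense())
E
```

```text
pics
scene [[349.9, 0.0, 251.8], [0.0, 349.9, 184.9], [0.0, 0.0, 1.0]] [[0.725, 0.542, -0.425, 891.387], [0.688, -0.555, 0.467, -431.287], [0.018, -0.631, -0.776, 811.952], [0.0, 0.0, 0.0, 1.0]]
top [[475.6, 0.0, 259.7], [0.0, 475.6, 195.5], [0.0, 0.0, 1.0]] [[-0.11, -0.974, 0.199, 235.252], [-0.994, 0.108, -0.019, 22.274], [-0.003, -0.2, -0.98, 1373.106], [0.0, 0.0, 0.0, 1.0]]
wrist [[297.3, 0.0, 254.6], [0.0, 297.3, 192.7], [0.0, 0.0, 1.0]] [[0.32, 0.9, 0.297, 113.899], [0.947, -0.304, -0.101, 594.79], [-0.001, 0.314, -0.949, 374.37], [0.0, 0.0, 0.0, 1.0]]
{'time': 0.15, 'joint_pos': array([ 6.64968762e+01,  7.50558232e+00,  8.53158369e+01, -6.84012480e-04,
        8.72624534e+01, -4.89303576e+00]), 'qd': array([ 0.03246429, -0.20722233, -0.15110102, -0.03016847,  0.01250995,
       -0.0187819 ]), 'joint_efforts': array([ 3.94771650e-04, -5.70060825e+01, -5.01162136e+01, -3.65134665e-04,
        9.69654793e-03, -6.10057737e-05]), 'tool_pos': array([191.28457172, 568.23336088, 230.47257004]), 'tcp_rot': array([-1.79916375e+02, -6.47328885e-03,  1.61389940e+02]), 'ft_force': array([-0.28307972, -0.56705517, -1.00148994]), 'wrist_torque': array([-0.02073945,  0.00816986, -0.01553739]), 'finger_gap': 85.13675349493094}
```

View pics/scene0.png

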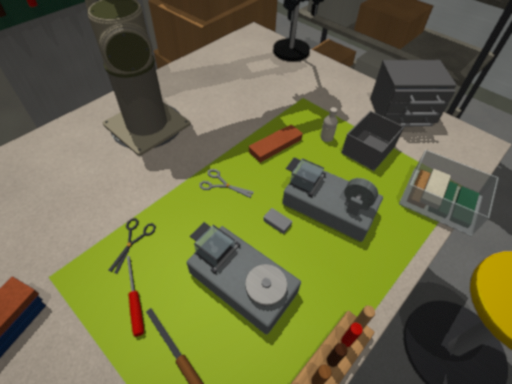

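View pics/top0.png

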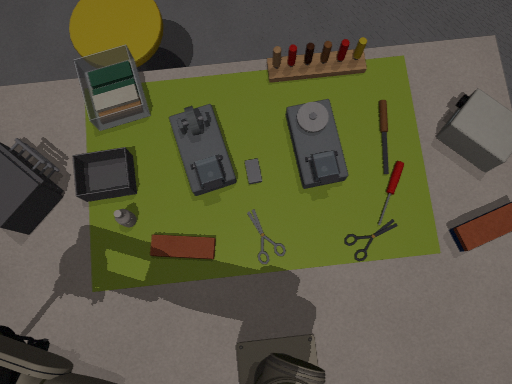

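View pics/wrist0.png

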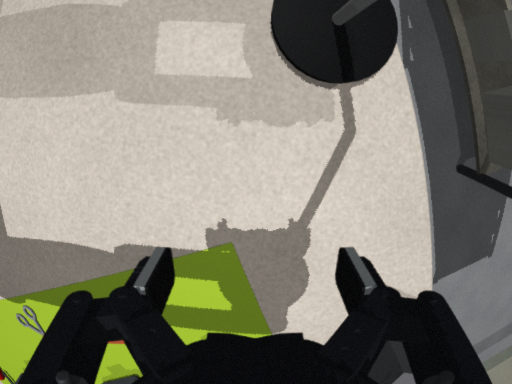

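```bash
cat > h.py <<'E'
import numpy as np,cv2
from bench import r
def cast(s,uv,z):
    K,E=s["intrinsics"],s["extrinsics"]
    d=E[:3,:3]@(np.linalg.inv(K)@np.array([uv[0],uv[1],1.0])); o=E[:3,3]
    return o+d*(z-o[2])/d[2]
def proj(s,p):
    E=s["extrinsics"];c=E[:3,:3].T@(np.asarray(p,float)-E[:3,3]);q=s["intrinsics"]@c
    return q[:2]/q[2]
E
python3 - <<'E'
from h import *
s=r.snapshot("top");c=r.snapshot("scene")
a=s["pixels"][85:205,265:365,::-1];cv2.imwrite("pics/t1.png",cv2.resize(a,None,fx=5,fy=5,interpolation=cv2.INTER_CUBIC))
a=c["pixels"][215:335,180:310,::-1];cv2.imwrite("pics/s1.png",cv2.resize(a,None,fx=5,fy=5,interpolation=cv2.INTER_CUBIC))
E
```

```text
(no output)
```

View pics/t1.png

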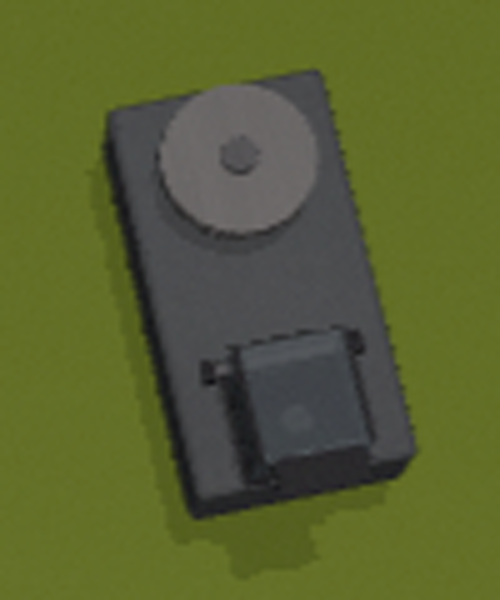

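View pics/s1.png

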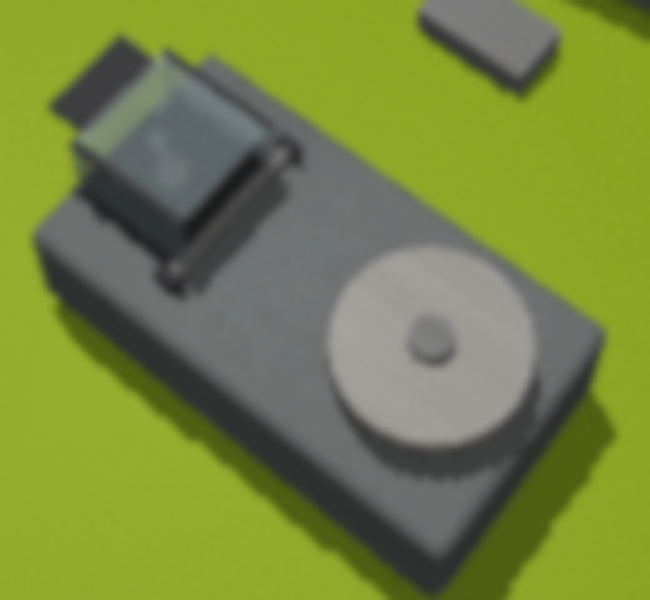

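```bash
python3 - <<'E'
from h import *
from scipy.optimize import least_squares
s=r.snapshot("top");c=r.snapshot("scene")
T=lambda u,v:(265+(u+.5)/5-.5,85+(v+.5)/5-.5)
S=lambda u,v:(180+(u+.5)/5-.5,215+(v+.5)/5-.5)
obs=[(s,T(239,155),(85,0,100)),(s,T(112,109),(140,65,70)),(s,T(322,70),(140,-65,70)),(s,T(413,455),(-100,-65,70)),(s,T(193,498),(-100,65,70)),
(c,S(432,338),(85,0,97)),(c,S(437,555),(140,-65,70)),(c,S(605,335),(140,65,70)),(c,S(38,240),(-100,-65,70)),(c,S(215,58),(-100,65,70))]
for cam,uv,m in obs: print(m,np.round(cast(cam,uv,m[2]),1))
def W(p,m):
    a=np.radians(p[2]);return np.array([p[0]+m[0]*np.cos(a)-m[1]*np.sin(a),p[1]+m[0]*np.sin(a)+m[1]*np.cos(a),m[2]])
for sel in (obs[:5],obs[5:],obs):
    f=lambda p:np.concatenate([(cast(k,uv,m[2])-W(p,m))[:2] for k,uv,m in sel])
    o=least_squares(f,[550,-140,10],loss='soft_l1');print(np.round(o.x,2),np.round(o.fun,1))
p=o.x
for m in [(-118,0,109),(-30,0,75),(-66-8.9,0,94.4)]: print(m,np.round(W(p,m),1),proj(s,W(p,m)))
for n in [0,1]:
  print([np.round(cast(k,uv,75),1) for k,uv in ((s,T(208,372)),(s,T(355,342)),(c,S(175,280)),(c,S(287,155)))])
E
```

```text
(85, 0, 100) [ 706.2 -175.1  100. ]
(140, 65, 70) [ 753.5 -110.1   70. ]
(140, -65, 70) [ 763.9 -234.7   70. ]
(-100, -65, 70) [ 529.3 -253.7   70. ]
(-100, 65, 70) [ 518.3 -127.3   70. ]
(85, 0, 97) [ 707.5 -175.2   97. ]
(140, -65, 70) [ 765.1 -233.9   70. ]
(140, 65, 70) [ 755.4 -110.7   70. ]
(-100, -65, 70) [ 537.7 -256.5   70. ]
(-100, 65, 70) [ 524.5 -131.7   70. ]
[ 621.47 -182.51    4.86] [ 0.   0.2 -2.  -4.2 -2.6  0.7  1.9  2.1  2.  -1.1]
[ 623.53 -184.34    5.92] [-0.5  0.4 -4.4  0.6 -0.6 -5.4  7.   2.8  7.1 -1.7]
[ 622.32 -183.03    5.13] [-0.8  0.3 -2.5 -4.3 -3.7  0.6  0.7  3.   1.4 -0.1  0.6  0.3 -2.5  1.3
 -0.5 -4.9  9.2  0.2  7.6 -4.5]
(-118, 0, 109) [ 504.8 -193.6  109. ] [329.19729554 183.1933251 ]
(-30, 0, 75) [ 592.4 -185.7   75. ] [320.47795186 156.20735299]
(-74.9, 0, 94.4) [ 547.7 -189.7   94.4] [324.94012123 169.53109743]
[array([ 588.8, -144.5,   75. ]), array([ 597.1, -229.6,   75. ]), array([ 599.7, -227.5,   75. ]), array([ 590.9, -147.2,   75. ])]
[array([ 588.8, -144.5,   75. ]), array([ 597.1, -229.6,   75. ]), array([ 599.7, -227.5,   75. ]), array([ 590.9, -147.2,   75. ])]
```

```bash
cat >> h.py <<'E'
from scipy.spatial.transform import Rotation as Ro
H=np.array([593.5,-186.5,75.]);YAW=5.3
Rm=Ro.from_euler('z',YAW,degrees=True)
def mach(x,y,z): return H+Rm.apply([x,y,z])   # hinge-frame -> world
def tool(tilt): # tilt deg forward from straight down, tool x towards rear
    return Rm*Ro.from_euler('y',-tilt,degrees=True)*Ro.from_euler('x',180,degrees=True)
def row(p,R):
    st=r.sense();R0=Ro.from_euler('xyz',st["tcp_rot"],degrees=True)
    d=R0.inv().apply(np.asarray(p)-st["tool_pos"])/250
    w=(R0.inv()*R).as_rotvec()/np.pi
    print(np.round(d,3).tolist()+np.round(w,3).tolist())
def rel():
    st=r.sense();print("t",st["time"],"hinge-frame",np.round(Rm.inv().apply(st["tool_pos"]-H),1),"rot",np.round(st["tcp_rot"],1),"F",np.round(st["ft_force"],1),"q",np.round(st["joint_pos"],1),"gap",round(st["finger_gap"],1))
E
python3 -m jog '[[-0.6,-0.85,-0.1,0,0,0],[-0.6,-0.85,-0.1,0,0,0],[-0.6,-0.85,-0.1,0,0,0],[-0.6,-0.85,-0.1,0,0,0],[-0.6,-0.85,-0.1,0,0,0],[-0.6,-0.85,-0.1,0,0,0]]' 0 30
python3 -c "
from h import *
print(tool(0).as_euler('xyz',degrees=True),tool(45).apply([0,0,1]))
rel();row([430,-200,260],tool(0))"
```

```text
time: 0.95
tool_pos: [267.0, 316.2, 257.1]
tcp_rot: [180.0, 0.1, 161.2]
ft_force: [1.0, 1.1, -0.2]
finger_gap: 0.2
[180.    0.    5.3] [ 0.70408369  0.06531587 -0.70710678]
t 0.95 hinge-frame [-278.7  530.7  182.1] rot [1.800e+02 1.000e-01 1.612e+02] F [ 1.   1.1 -0.2] q [ 4.280e+01 -2.320e+01  1.105e+02 -1.000e-01  9.260e+01 -2.840e+01] gap 0.2
[-1.282, -1.745, -0.01, 0.001, -0.0, 0.866]
```

```bash

python3 -m jog '[[-0.64,-0.87,0,0,0,0.43],[-0.64,-0.87,0,0,0,0.43],[-0.64,-0.87,0,0,0,0.43],[-0.64,-0.87,0,0,0,0.43],[-0.64,-0.87,0,0,0,0.43],[-0.64,-0.87,0,0,0,0.43],[-0.64,-0.87,0,0,0,0.43],[-0.64,-0.87,0,0,0,0.43],[-0.64,-0.87,0,0,0,0.43],[-0.64,-0.87,0,0,0,0.43]]'
python3 -c "
from h import *
rel();row([430,-200,260],tool(0))"
```

```text
time: 1.95
tool_pos: [348.2, 62.4, 256.4]
tcp_rot: [180.0, -0.0, 83.8]
ft_force: [-0.2, 0.2, 0.3]
finger_gap: -0.1
t 1.95 hinge-frame [-221.3  270.5  181.4] rot [180.   -0.   83.8] F [-0.2  0.2  0.3] q [  1.8 -34.1 118.    0.   96.1   8. ] gap -0.1
[-1.008, 0.438, -0.015, -0.0, -0.0, 0.436]
```

```bash

python3 -m jog '[[-0.99,0.44,0,0,0,0.436],[-0.99,0.44,0,0,0,0.436],[-0.99,0.44,0,0,0,0.436],[-0.99,0.44,0,0,0,0.436],[-0.99,0.44,0,0,0,0.436],[-0.99,0.44,0,0,0,0.436],[-0.99,0.44,0,0,0,0.436],[-0.99,0.44,0,0,0,0.436],[-0.99,0.44,0,0,0,0.436],[-0.99,0.44,0,0,0,0.436]]'
python3 -c "
from h import *
rel();row(mach(-150,0,100),tool(45))"
```

```text
time: 2.95
tool_pos: [431.7, -195.3, 256.1]
tcp_rot: [-180.0, 0.0, 5.6]
ft_force: [-0.4, 0.8, 0.3]
finger_gap: -0.4
t 2.95 hinge-frame [-161.9    6.2  181.1] rot [-180.     0.     5.6] F [-0.4  0.8  0.3] q [-30.5 -12.9 102.5   0.   90.5  53.9] gap -0.4
[0.047, 0.025, 0.324, -0.001, 0.25, 0.001]
```

```bash

python3 -m jog '[[0.05,0.02,0.3,0,0.05,0],[0.05,0.02,0.3,0,0.1,0],[0.05,0.02,0.3,0,0.15,0],[0.05,0.02,0.3,0,0.2,0],[0.05,0.02,0.32,0,0.25,0],[0.05,0.02,0.32,0,0.25,0],[0.05,0.02,0.32,0,0.25,0],[0.05,0.02,0.32,0,0.25,0]]'
python3 - <<'E'
from h import *
rel()
for n in("scene","top","wrist"):
    s=r.snapshot(n); im=s["pixels"][:,:,::-1]
    if n=="scene": im=cv2.resize(im[180:350,140:350],None,fx=3,fy=3,interpolation=cv2.INTER_CUBIC)
    if n=="top": im=cv2.resize(im[100:270,250:450],None,fx=3,fy=3,interpolation=cv2.INTER_CUBIC)
    cv2.imwrite(f"pics/{n}2.png",im)
E
```

```text
time: 3.75
tool_pos: [444.6, -199.8, 177.0]
tcp_rot: [179.7, -45.0, 5.8]
ft_force: [0.3, 0.2, 0.5]
finger_gap: 0.1
t 3.75 hinge-frame [-149.5    0.5  102. ] rot [179.7 -45.    5.8] F [0.3 0.2 0.5] q [-60.1 -41.8 141.9  44.9  65.6  10.1] gap 0.1
```

View pics/scene2.png

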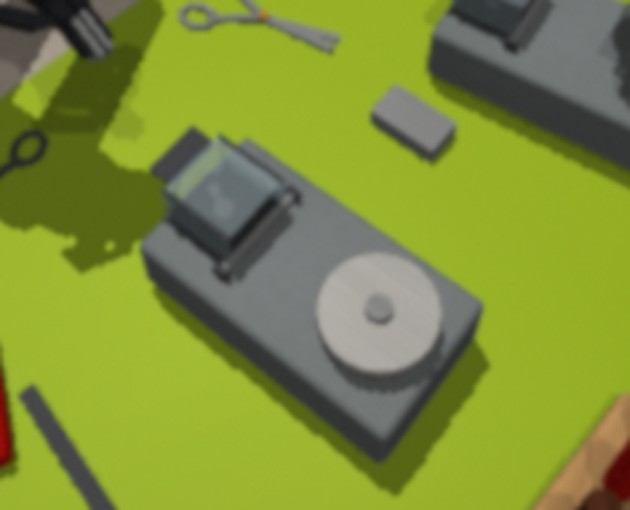

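View pics/wrist2.png

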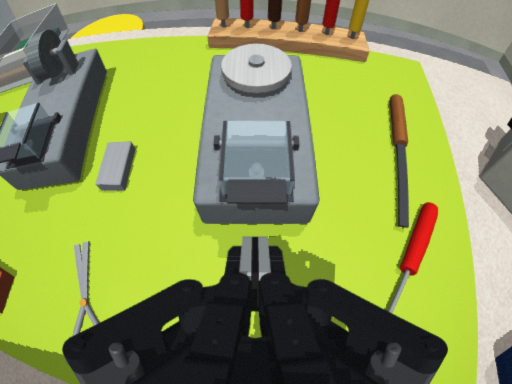

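View pics/top2.png

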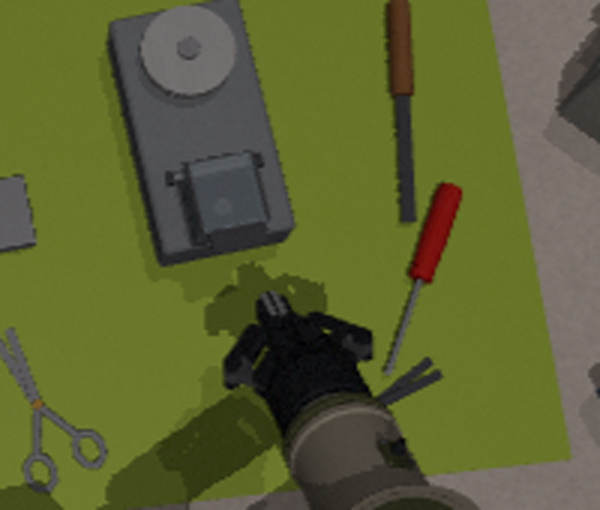

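```bash
cat >> h.py <<'E'
def path(t,s=12,w=11):
    t=np.radians(t);z=np.array([np.sin(t),-np.cos(t)]);x=np.array([np.cos(t),np.sin(t)])
    out=[]
    for d in range(0,90,10):
        a=np.radians(d);e=np.array([-88*np.cos(a)+34*np.sin(a),88*np.sin(a)+34*np.cos(a)])
        g=np.array([np.cos(a),-np.sin(a)])
        dirn=z if d<=90-np.degrees(t) else g
        out.append((d,e+s*dirn-w*x))
    return out
E
python3 -c "
from h import *
rel();row(mach(-115,0,50),tool(37))
for d,p in path(37): print(d,np.round(p,1))"
```

```text
t 3.9 hinge-frame [-148.8    0.9  102.7] rot [179.8 -45.    5.8] F [-0.7  0.3  0.4] q [-60.  -41.7 141.8  44.9  65.6  10.2] gap -0.1
[-0.054, 0.004, 0.245, -0.001, -0.044, 0.002]
0 [-89.6  17.8]
10 [-82.3  32.6]
20 [-72.6  45.8]
30 [-60.8  57.2]
40 [-47.1  66.4]
50 [-32.1  73.1]
60 [-17.3  76.2]
70 [-2.8 76.4]
80 [11.5 74.1]
```

```bash

python3 -m jog '[[-0.05,0,0.24,0,-0.044,0],[-0.05,0,0.24,0,-0.044,0],[-0.05,0,0.24,0,-0.044,0],[-0.05,0,0.24,0,-0.044,0]]'
python3 -c "
from h import *
rel();row(mach(-115,0,10),tool(37));row(mach(-115,0,10),tool(40))"
```

```text
time: 4.3
tool_pos: [478.4, -194.8, 125.1]
tcp_rot: [-180.0, -37.1, 5.7]
ft_force: [-1.3, 0.1, -0.7]
finger_gap: -0.3
t 4.3 hinge-frame [-115.4    2.3   50.1] rot [-180.   -37.1    5.7] F [-1.3  0.1 -0.7] q [-48.6 -28.1 135.8  36.9  54.7  18.6] gap -0.3
[-0.096, 0.009, 0.129, -0.002, -0.0, 0.002]
[-0.096, 0.009, 0.129, -0.002, 0.016, 0.002]
```

```bash

python3 -m jog '[[-0.096,0.009,0.129,0,0,0],[-0.096,0.009,0.129,0,0,0],[-0.096,0.009,0.129,0,0,0]]'
python3 - <<'E'
from h import *
rel()
for d,p in path(37): print(d,end=' ');row(mach(p[0],0,p[1]),tool(37))
s=r.snapshot("scene");cv2.imwrite("pics/s3.png",cv2.resize(s["pixels"][190:310,160:290,::-1],None,fx=5,fy=5,interpolation=cv2.INTER_CUBIC))
s=r.snapshot("wrist");cv2.imwrite("pics/w3.png",cv2.resize(s["pixels"][50:300,130:400,::-1],None,fx=2.4,fy=2.4))
E
```

```text
time: 4.6
tool_pos: [477.9, -197.9, 85.0]
tcp_rot: [-179.9, -37.0, 5.4]
ft_force: [0.9, -0.2, 1.3]
finger_gap: 0.0
t 4.6 hinge-frame [-116.2   -0.7   10. ] rot [-179.9  -37.     5.4] F [ 0.9 -0.2  1.3] q [-48.9 -23.1 137.1  39.9  49.9  13.6] gap 0.0
0 [0.104, -0.002, 0.039, -0.001, -0.0, 0.0]
10 [0.163, -0.003, 0.009, -0.001, -0.0, 0.0]
20 [0.225, -0.002, -0.01, -0.001, -0.0, 0.0]
30 [0.291, -0.002, -0.017, -0.001, -0.0, 0.0]
40 [0.356, -0.002, -0.014, -0.001, -0.0, 0.0]
50 [0.421, -0.002, 0.001, -0.001, -0.0, 0.0]
60 [0.475, -0.002, 0.027, -0.001, -0.0, 0.0]
70 [0.522, -0.002, 0.061, -0.001, -0.0, 0.0]
80 [0.562, -0.002, 0.103, -0.001, -0.0, 0.0]
```

View pics/s3.png

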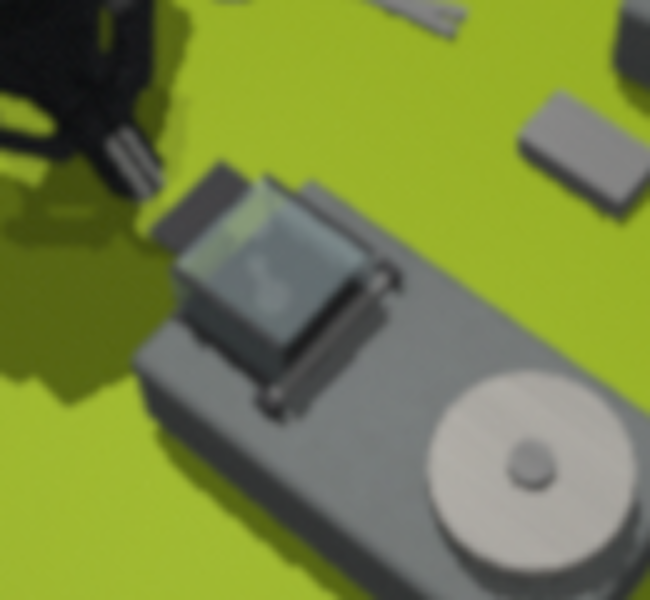

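View pics/w3.png

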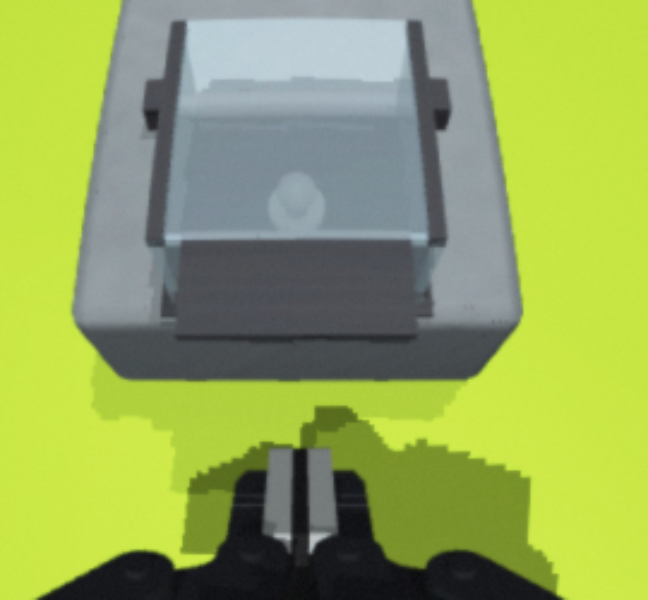

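```bash

python3 -m jog '[[0.05,0,0.03,0,0,0],[0.104,0,0.039,0,0,0],[0.13,0,0.025,0,0,0],[0.163,0,0.009,0,0,0],[0.195,0,0,0,0,0],[0.225,0,-0.01,0,0,0],[0.225,0,-0.01,0,0,0]]'
python3 - <<'E'
from h import *
rel()
for d,p in path(37)[3:]: print(d,end=' ');row(mach(p[0],0,p[1]),tool(37))
s=r.snapshot("scene");cv2.imwrite("pics/s4.png",cv2.resize(s["pixels"][190:310,160:290,::-1],None,fx=5,fy=5,interpolation=cv2.INTER_CUBIC))
E
```

```text
time: 5.4
tool_pos: [522.5, -194.7, 122.6]
tcp_rot: [179.9, -37.2, 5.6]
ft_force: [-0.1, -0.5, 0.5]
finger_gap: -0.2
t 5.4 hinge-frame [-71.4  -1.6  47.6] rot [179.9 -37.2   5.6] F [-0.1 -0.5  0.5] q [-43.3 -20.5 130.9  36.8  49.3  21.7] gap -0.2
30 [0.057, -0.006, -0.005, -0.0, -0.001, 0.001]
40 [0.123, -0.006, -0.001, -0.0, -0.001, 0.001]
50 [0.187, -0.005, 0.014, -0.0, -0.001, 0.001]
60 [0.241, -0.005, 0.04, -0.0, -0.001, 0.001]
70 [0.288, -0.005, 0.074, -0.0, -0.001, 0.001]
80 [0.328, -0.005, 0.116, -0.0, -0.001, 0.001]
```

View pics/s4.png

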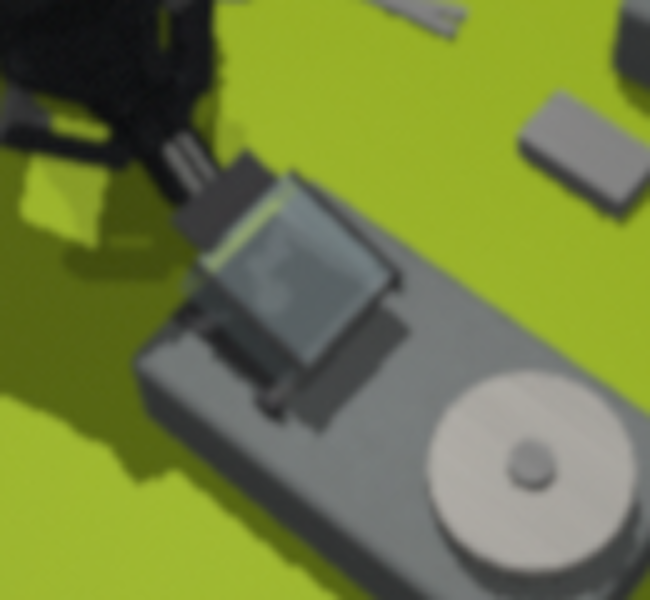

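The guard is lifting, with the fingertip under the lip at (205,190). I'll keep following the arc.

```bash

python3 -m jog '[[0.03,-0.004,-0.004,0,0,0],[0.057,-0.004,-0.005,0,0,0],[0.09,-0.004,-0.003,0,0,0],[0.123,-0.004,-0.001,0,0,0],[0.155,-0.004,0.006,0,0,0],[0.187,-0.004,0.014,0,0,0],[0.215,-0.004,0.026,0,0,0],[0.241,-0.004,0.04,0,0,0],[0.265,-0.004,0.056,0,0,0],[0.288,-0.004,0.074,0,0,0]]'
python3 - <<'E'
from h import *
rel()
for d,p in path(37)[7:]: print(d,end=' ');row(mach(p[0],0,p[1]),tool(37))
s=r.snapshot("scene");cv2.imwrite("pics/s5.png",cv2.resize(s["pixels"][190:310,160:290,::-1],None,fx=5,fy=5,interpolation=cv2.INTER_CUBIC))
E
```

```text
time: 6.45
tool_pos: [590.3, -186.4, 149.3]
tcp_rot: [-180.0, -37.1, 5.5]
ft_force: [0.0, -0.6, 1.3]
finger_gap: -0.3
t 6.45 hinge-frame [-3.2  0.4 74.3] rot [-180.   -37.1    5.5] F [ 0.  -0.6  1.3] q [-36.1 -12.7 121.6  33.3  46.8  30.4] gap -0.3
70 [0.006, 0.002, -0.006, -0.001, -0.0, 0.001]
80 [0.047, 0.002, 0.036, -0.001, -0.0, 0.001]
```

View pics/s5.png

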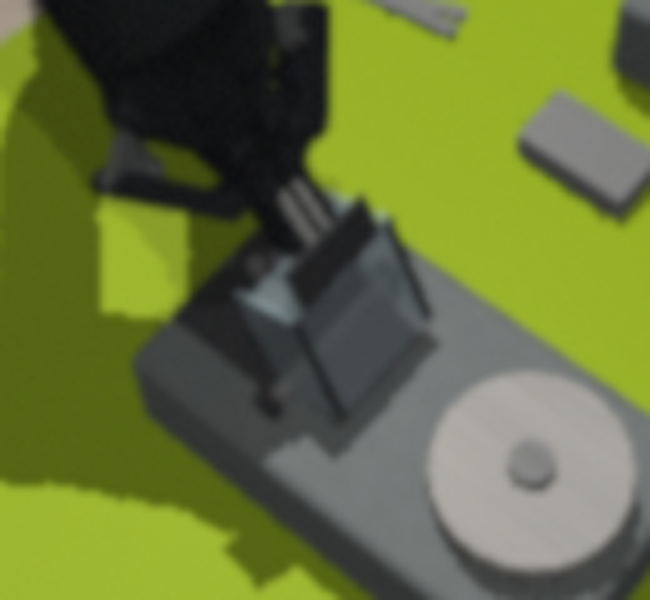

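```bash

python3 -m jog '[[0.03,0,0.01,0,0,0],[0.06,0,0.02,0,0,0],[0.06,0,0.02,0,0,0],[0.06,0,0.02,0,0,0],[0.06,0,0.02,0,0,0],[0.06,0,0.02,0,0,0]]'
python3 - <<'E'
from h import *
rel()
row(mach(-75,0,90),tool(37));row(mach(-75,0,30),tool(37))
s=r.snapshot("scene");cv2.imwrite("pics/s6.png",cv2.resize(s["pixels"][190:310,160:290,::-1],None,fx=5,fy=5,interpolation=cv2.INTER_CUBIC))
E
```

```text
time: 7.1
tool_pos: [604.4, -185.1, 154.3]
tcp_rot: [-180.0, -37.1, 5.5]
ft_force: [-0.5, 0.0, -0.1]
finger_gap: 0.1
t 7.1 hinge-frame [11.   0.4 79.3] rot [-180.   -37.1    5.5] F [-0.5  0.  -0.1] q [-34.9 -11.  119.6  32.6  46.4  32. ] gap 0.1
[-0.248, 0.001, -0.242, -0.001, -0.0, 0.001]
[-0.393, 0.001, -0.05, -0.001, -0.0, 0.001]
```

View pics/s6.png

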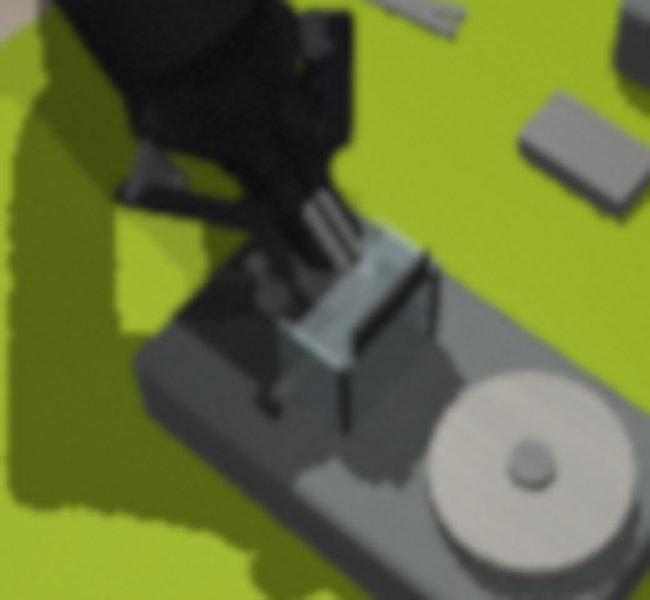

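```bash

python3 -m jog '[[-0.15,0,-0.15,0,0,0],[-0.248,0,-0.242,0,0,0],[-0.32,0,-0.15,0,0,0],[-0.393,0,-0.05,0,0,0],[-0.393,0,-0.05,0,0,0]]'
python3 - <<'E'
from h import *
rel()
for x in (-75,-60,-50,-44,-41,-38,-35):row(mach(x,0,14),tool(37))
s=r.snapshot("wrist");cv2.imwrite("pics/w7.png",cv2.resize(s["pixels"][50:300,130:400,::-1],None,fx=2.4,fy=2.4))
E
```

```text
time: 7.65
tool_pos: [516.4, -191.4, 100.6]
tcp_rot: [-179.7, -36.8, 5.3]
ft_force: [0.2, 0.8, -1.1]
finger_gap: -0.2
t 7.65 hinge-frame [-77.2   2.2  25.6] rot [-179.7  -36.8    5.3] F [ 0.2  0.8 -1.1] q [-43.6 -19.1 132.2  38.   47.7  19.7] gap -0.2
[-0.021, 0.009, 0.042, -0.002, 0.001, -0.0]
[0.027, 0.009, 0.078, -0.002, 0.001, -0.0]
[0.059, 0.009, 0.102, -0.002, 0.001, -0.0]
[0.079, 0.01, 0.117, -0.002, 0.001, -0.0]
[0.088, 0.01, 0.124, -0.002, 0.001, -0.0]
[0.098, 0.01, 0.131, -0.002, 0.001, -0.0]
[0.107, 0.01, 0.138, -0.002, 0.001, -0.0]
```

View pics/w7.png

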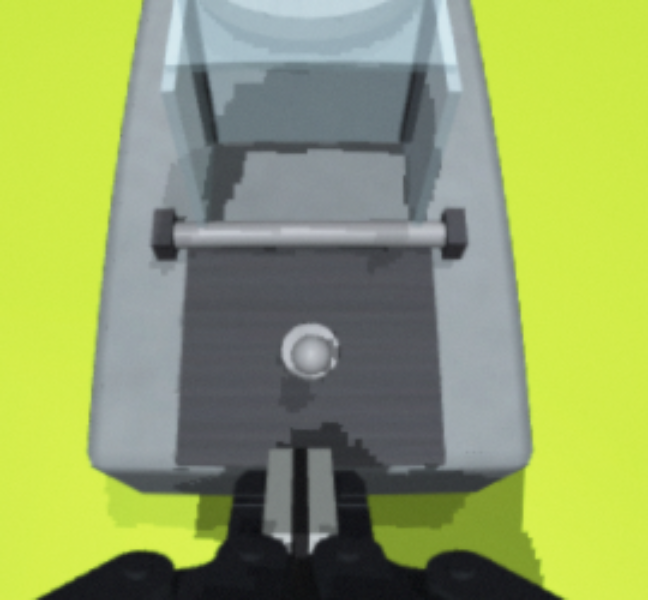

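```bash

python3 -m jog '[[-0.021,0.01,0.042,0,0,0],[0.027,0.01,0.078,0,0,0],[0.043,0.01,0.09,0,0,0],[0.059,0.01,0.102,0,0,0],[0.07,0.01,0.11,0,0,0],[0.079,0.01,0.117,0,0,0],[0.088,0.01,0.124,0,0,0],[0.088,0.01,0.124,0,0,0]]'
python3 - <<'E'
from h import *
rel()
for x in (-44,-41,-38,-35):row(mach(x,0,14),tool(37))
s=r.snapshot("wrist");cv2.imwrite("pics/w8.png",cv2.resize(s["pixels"][50:300,130:400,::-1],None,fx=2.4,fy=2.4))
E
```

```text
time: 8.5
tool_pos: [557.4, -193.0, 97.0]
tcp_rot: [179.8, -37.3, 5.6]
ft_force: [-0.4, -0.4, 3.9]
finger_gap: 0.0
t 8.5 hinge-frame [-36.5  -3.2  22. ] rot [179.8 -37.3   5.6] F [-0.4 -0.4  3.9] q [-39.7 -12.2 127.5  38.6  43.4  21.1] gap 0.0
[-0.043, -0.013, 0.007, -0.0, -0.002, 0.002]
[-0.034, -0.013, 0.015, -0.0, -0.002, 0.002]
[-0.024, -0.013, 0.022, -0.0, -0.002, 0.002]
[-0.014, -0.013, 0.029, -0.0, -0.002, 0.002]
```

View pics/w8.png

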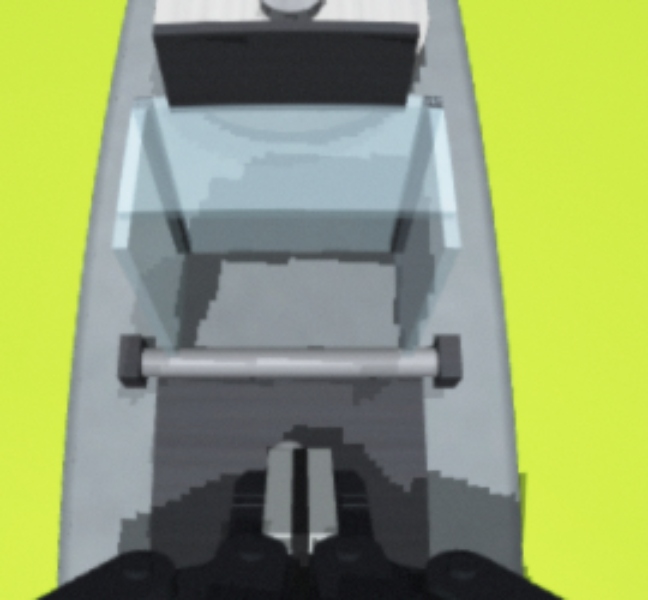

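```bash

python3 -m jog '[[0,-0.01,0,0,0,0],[0,-0.01,0,0,0,0],[0,-0.01,0,0,0,0]]'
python3 - <<'E'
from h import *
rel();rel()
for x in (-50,-41,-38,-35):row(mach(x,0,14),tool(37))
s=r.snapshot("scene");cv2.imwrite("pics/s8.png",cv2.resize(s["pixels"][210:290,180:280,::-1],None,fx=6,fy=6,interpolation=cv2.INTER_CUBIC))
rel()
E
```

```text
time: 8.85
tool_pos: [556.1, -190.5, 95.4]
tcp_rot: [179.9, -37.2, 5.6]
ft_force: [-0.5, -1.0, 6.6]
finger_gap: -0.4
t 8.85 hinge-frame [-37.6  -0.5  20.4] rot [179.9 -37.2   5.6] F [-0.5 -1.   6.6] q [-39.5 -12.5 127.8  38.5  43.3  21.4] gap -0.4
t 8.85 hinge-frame [-37.6  -0.5  20.4] rot [179.9 -37.2   5.6] F [-0.5 -1.   6.6] q [-39.5 -12.5 127.8  38.5  43.3  21.4] gap -0.4
[-0.055, -0.002, -0.01, -0.0, -0.001, 0.001]
[-0.026, -0.002, 0.012, -0.0, -0.001, 0.001]
[-0.017, -0.002, 0.019, -0.0, -0.001, 0.001]
[-0.007, -0.002, 0.027, -0.0, -0.001, 0.001]
t 8.9 hinge-frame [-37.6  -0.5  20.4] rot [179.9 -37.2   5.6] F [ 0.5 -0.7  7. ] q [-39.5 -12.5 127.8  38.5  43.3  21.4] gap 0.5
```

View pics/s8.png

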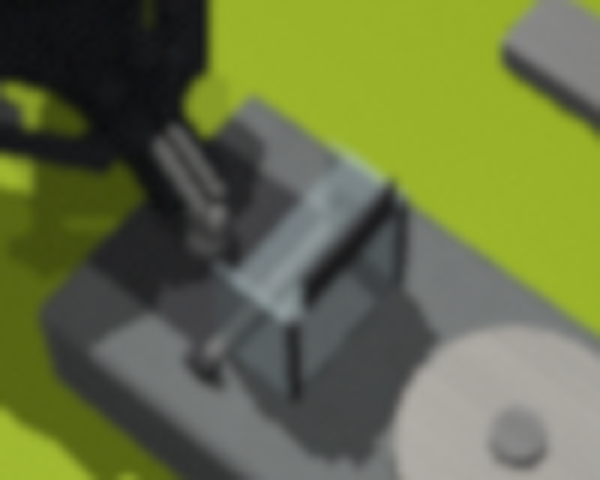

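```bash

python3 -m jog '[[-0.08,0,-0.08,0,0,0],[-0.15,0,-0.08,0,0,0],[-0.15,0,-0.08,0,0,0],[-0.15,0,-0.08,0,0,0],[-0.15,0,-0.08,0,0,0]]'
python3 - <<'E'
from h import *
rel()
for x in (-75,-60,-50,-44,-41,-38,-35):row(mach(x,-1,12),tool(37))
s=r.snapshot("wrist");cv2.imwrite("pics/w9.png",cv2.resize(s["pixels"][50:300,130:400,::-1],None,fx=2.4,fy=2.4))
rel()
E
```

```text
time: 9.4
tool_pos: [514.0, -193.9, 87.6]
tcp_rot: [180.0, -37.1, 5.5]
ft_force: [0.5, -0.6, 0.1]
finger_gap: 0.2
t 9.4 hinge-frame [-79.9  -0.   12.6] rot [180.  -37.1   5.5] F [ 0.5 -0.6  0.1] q [-44.2 -17.9 133.   39.6  46.2  17. ] gap 0.2
[0.014, 0.004, 0.013, -0.001, -0.001, 0.001]
[0.062, 0.004, 0.05, -0.001, -0.001, 0.001]
[0.094, 0.004, 0.074, -0.001, -0.001, 0.001]
[0.113, 0.004, 0.088, -0.001, -0.001, 0.001]
[0.123, 0.004, 0.095, -0.001, -0.001, 0.001]
[0.132, 0.005, 0.103, -0.001, -0.001, 0.001]
[0.142, 0.005, 0.11, -0.001, -0.001, 0.001]
t 9.45 hinge-frame [-79.8  -0.   12.6] rot [180.  -37.1   5.5] F [ 0.7 -0.1  0.6] q [-44.1 -17.9 133.   39.6  46.2  17. ] gap 0.3
```

View pics/w9.png

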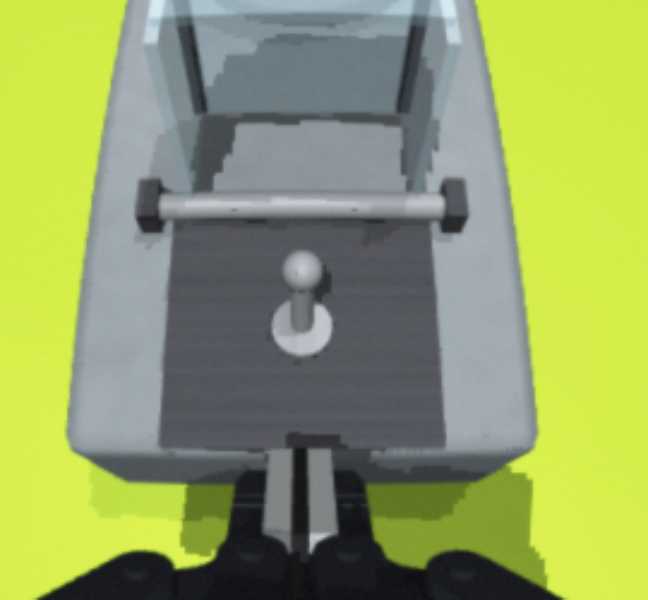

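The toggle now leans to the rear, with its ball at (302,270). I'll push it again at the correct height to make sure it reaches the stop.

```bash

python3 -m jog '[[0.062,0,0.05,0,0,0],[0.094,0,0.074,0,0,0],[0.113,0,0.088,0,0,0],[0.123,0,0.095,0,0,0],[0.128,0,0.099,0,0,0],[0.132,0,0.103,0,0,0],[0.132,0,0.103,0,0,0],[0.132,0,0.103,0,0,0]]'
python3 - <<'E'
from h import *
rel()
for x in (-38,-36,-34,-32):row(mach(x,-1,12),tool(37))
E
```

```text
time: 10.25
tool_pos: [554.6, -189.7, 86.2]
tcp_rot: [-180.0, -37.0, 5.5]
ft_force: [-4.8, 0.9, 2.4]
finger_gap: -0.2
t 10.25 hinge-frame [-39.    0.4  11.2] rot [-180.   -37.     5.5] F [-4.8  0.9  2.4] q [-39.6 -11.6 128.1  39.2  42.5  20.4] gap -0.2
[0.005, 0.006, -0.0, -0.001, -0.0, 0.001]
[0.012, 0.006, 0.005, -0.001, -0.0, 0.001]
[0.018, 0.006, 0.009, -0.001, -0.0, 0.001]
[0.024, 0.006, 0.014, -0.001, -0.0, 0.001]
```

```bash

python3 -m jog '[[0.007,0,0.005,0,0,0],[0.007,0,0.005,0,0,0],[0.007,0,0.005,0,0,0]]'
python3 -m jog '[[-0.1,0,-0.08,0,0,0],[-0.16,0,-0.14,0,0,0],[-0.12,0,-0.3,0,0,0],[-0.1,0,-0.45,0,0,0],[-0.1,0,-0.5,0,0,0],[-0.1,0,-0.5,0,0,0]]'
python3 - <<'E'
from h import *
rel()
row(mach(-90,0,180),tool(0)); row(mach(75,0,180),tool(0)); row(mach(75,0,180),tool(0))
for n in("scene","wrist"):
    s=r.snapshot(n); im=s["pixels"][:,:,::-1]
    if n=="scene": im=cv2.resize(im[190:310,160:290],None,fx=5,fy=5,interpolation=cv2.INTER_CUBIC)
    cv2.imwrite(f"pics/{n}10.png",im)
E
```

```text
time: 10.55
tool_pos: [555.7, -189.7, 85.6]
tcp_rot: [-180.0, -36.9, 5.5]
ft_force: [-23.1, -0.6, 10.7]
finger_gap: -0.1
time: 11.15
tool_pos: [462.7, -200.5, 174.1]
tcp_rot: [179.7, -37.3, 5.6]
ft_force: [0.3, 0.7, -0.3]
finger_gap: -0.0
t 11.15 hinge-frame [-131.5   -1.8   99.1] rot [179.7 -37.3   5.6] F [ 0.3  0.7 -0.3] q [-51.2 -34.8 134.8  34.8  62.   21.5] gap -0.0
[0.328, -0.005, -0.157, 0.001, -0.207, 0.001]
[0.853, -0.004, 0.243, 0.001, -0.207, 0.001]
[0.853, -0.004, 0.243, 0.001, -0.207, 0.001]
```

View pics/scene10.png

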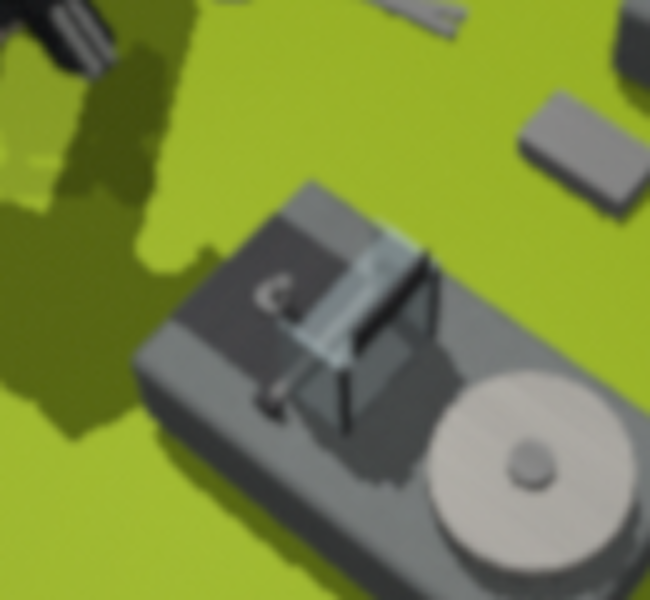

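View pics/wrist10.png

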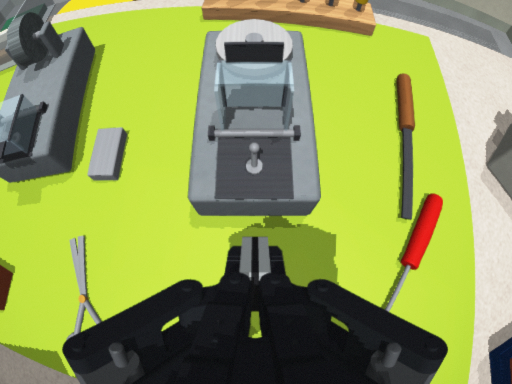

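```bash

python3 -m jog '[[0.15,0,-0.15,0,-0.04,0],[0.328,0,-0.157,0,-0.09,0],[0.45,0,-0.06,0,-0.13,0],[0.6,0,0.05,0,-0.17,0],[0.72,0,0.14,0,-0.207,0],[0.853,0,0.243,0,-0.207,0],[0.853,0,0.243,0,-0.207,0],[0.853,0,0.243,0,-0.207,0],[0.853,0,0.243,0,-0.207,0]]'
python3 - <<'E'
from h import *
rel()
row(mach(75,0,70),tool(0))
for x in range(50,-30,-10):row(mach(x,0,70),tool(0))
E
```

```text
time: 12.15
tool_pos: [668.2, -177.5, 246.5]
tcp_rot: [-179.8, 0.5, 5.6]
ft_force: [-0.6, 0.3, 0.8]
finger_gap: 0.1
t 12.15 hinge-frame [ 75.2   2.1 171.5] rot [-179.8    0.5    5.6] F [-0.6  0.3  0.8] q [-19.1  22.   66.7  -0.1  91.8  65.3] gap 0.1
[0.003, 0.01, 0.406, -0.001, 0.003, 0.002]
[-0.097, 0.009, 0.407, -0.001, 0.003, 0.002]
[-0.137, 0.009, 0.407, -0.001, 0.003, 0.002]
[-0.177, 0.008, 0.407, -0.001, 0.003, 0.002]
[-0.217, 0.008, 0.408, -0.001, 0.003, 0.002]
[-0.257, 0.008, 0.408, -0.001, 0.003, 0.002]
[-0.297, 0.008, 0.408, -0.001, 0.003, 0.002]
[-0.337, 0.008, 0.409, -0.001, 0.003, 0.002]
[-0.377, 0.007, 0.409, -0.001, 0.003, 0.002]
```

```bash

python3 -m jog '[[0,0.008,0.2,0,0,0],[0,0.008,0.406,0,0,0],[0,0.008,0.406,0,0,0],[0,0.008,0.406,0,0,0]]'
python3 - <<'E'
from h import *
rel()
s=r.snapshot("scene");cv2.imwrite("pics/s11.png",cv2.resize(s["pixels"][190:310,160:290,::-1],None,fx=5,fy=5,interpolation=cv2.INTER_CUBIC))
E
```

```text
time: 12.55
tool_pos: [666.4, -180.8, 149.3]
tcp_rot: [-179.9, 0.3, 5.5]
ft_force: [-0.2, -0.7, 2.2]
finger_gap: -0.0
t 12.55 hinge-frame [73.1 -1.1 74.3] rot [-179.9    0.3    5.5] F [-0.2 -0.7  2.2] q [-19.4  24.3  74.   -0.1  82.1  65.1] gap -0.0
```

View pics/s11.png

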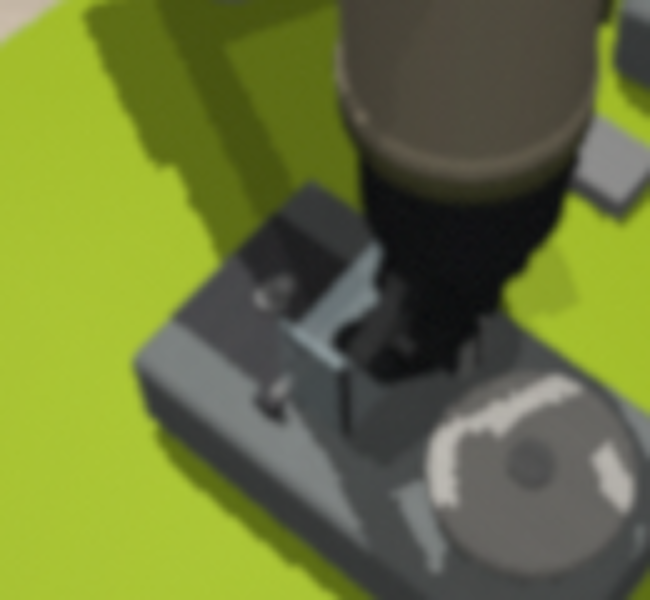

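Fingertip is behind the upright guard and clear of it. Next is the nudge forward.

```bash

python3 -m jog '[[-0.06,0,0.015,0,0,0],[-0.1,0,0.015,0,0,0],[-0.14,0,0.015,0,0,0],[-0.18,0,0.015,0,0,0],[-0.22,0,0.015,0,0,0],[-0.26,0,0.015,0,0,0],[-0.3,0,0.015,0,0,0],[-0.32,0,0.015,0,0,0]]'
python3 - <<'E'
from h import *
rel()
s=r.snapshot("scene");cv2.imwrite("pics/s12.png",cv2.resize(s["pixels"][190:310,160:290,::-1],None,fx=5,fy=5,interpolation=cv2.INTER_CUBIC))
E
```

```text
time: 13.4
tool_pos: [587.3, -188.8, 146.4]
tcp_rot: [-180.0, 0.2, 5.5]
ft_force: [-0.0, 0.1, -0.9]
finger_gap: 0.1
t 13.4 hinge-frame [-6.3 -1.7 71.4] rot [-180.     0.2    5.5] F [-0.   0.1 -0.9] q [-22.5  13.2  87.8  -0.1  79.2  62. ] gap 0.1
```

View pics/s12.png

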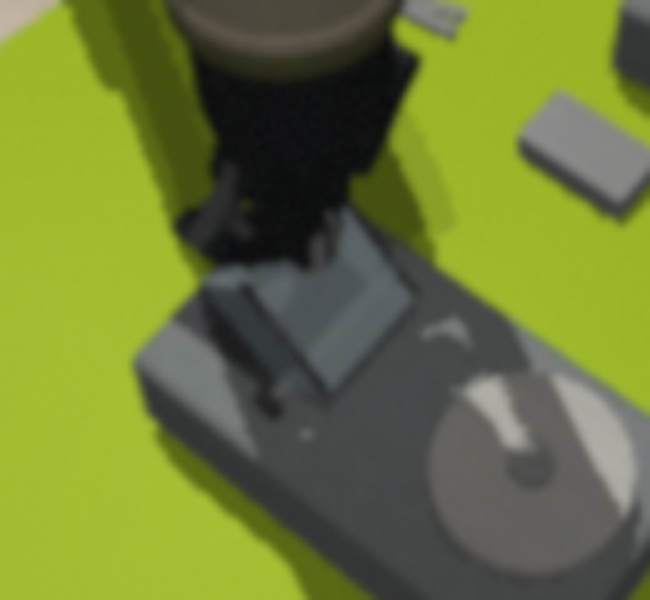

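```bash

python3 -m jog '[[-0.04,0,0,0,0,0],[-0.06,0,0,0,0,0],[-0.06,0,-0.2,0,0,0],[-0.06,0,-0.4,0,0,0],[0,0,-0.6,0,0,0],[0.2,0,-0.6,0,0,0],[0.4,0,-0.6,0,0,0],[0.4,0,-0.6,0,0,0],[0.4,0,-0.6,0,0,0]]'
python3 - <<'E'
from h import *
rel()
for n in("scene","top"):
    s=r.snapshot(n); im=s["pixels"][:,:,::-1]
    cv2.imwrite(f"pics/{n}13.png",cv2.resize(im[190:310,160:290],None,fx=5,fy=5,interpolation=cv2.INTER_CUBIC) if n=="scene" else im)
E
```

```text
time: 14.35
tool_pos: [688.5, -178.5, 292.3]
tcp_rot: [-179.9, 0.4, 5.6]
ft_force: [-0.6, 0.4, 0.1]
finger_gap: -0.4
t 14.35 hinge-frame [ 95.4  -0.8 217.3] rot [-179.9    0.4    5.6] F [-0.6  0.4  0.1] q [-18.6  24.9  58.3  -0.1  97.3  65.8] gap -0.4
```

View pics/scene13.png

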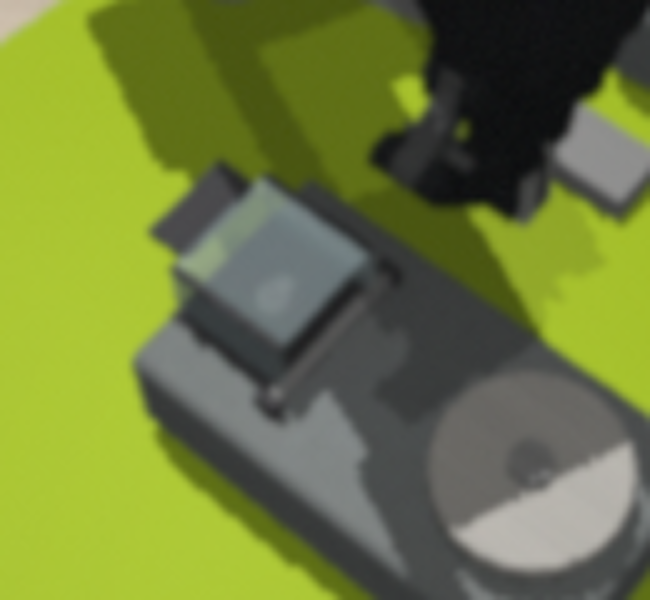

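View pics/top13.png

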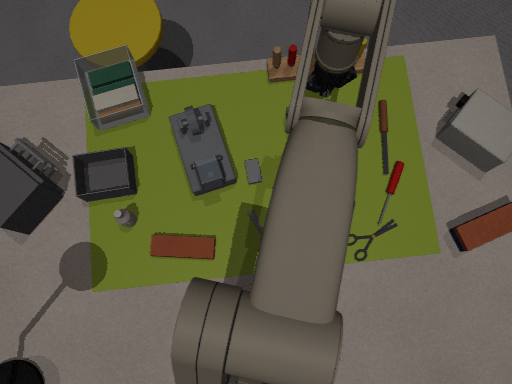

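```bash

python3 -m jog '[[-0.4,0,-0.2,0,0,0],[-0.9,0,-0.2,0,0,0],[-0.9,0,-0.2,0,0,0],[-0.9,0,-0.2,0,0,0],[-0.9,0,-0.2,0,0,0],[-0.9,0,-0.2,0,0,0],[-0.9,0,-0.2,0,0,0],[-0.9,0,-0.2,0,0,0]]'
python3 - <<'E'
from h import *
rel()
s=r.snapshot("wrist");cv2.imwrite("pics/w14.png",s["pixels"][:,:,::-1])
s=r.snapshot("scene");cv2.imwrite("pics/s14.png",cv2.resize(s["pixels"][190:310,160:290,::-1],None,fx=5,fy=5,interpolation=cv2.INTER_CUBIC))
rel()
E
```

```text
time: 15.25
tool_pos: [464.5, -200.5, 347.4]
tcp_rot: [179.9, 0.1, 5.5]
ft_force: [0.2, 0.7, -0.1]
finger_gap: -0.1
t 15.25 hinge-frame [-129.8   -2.   272.4] rot [1.799e+02 1.000e-01 5.500e+00] F [ 0.2  0.7 -0.1] q [-29.1  -8.2  88.9  -0.1  99.3  55.4] gap -0.1
t 15.35 hinge-frame [-129.4   -1.9  271.5] rot [-180.     0.2    5.5] F [-0.3  0.2 -0.3] q [-29.   -8.   88.8  -0.1  99.4  55.4] gap 0.1
```

View pics/w14.png

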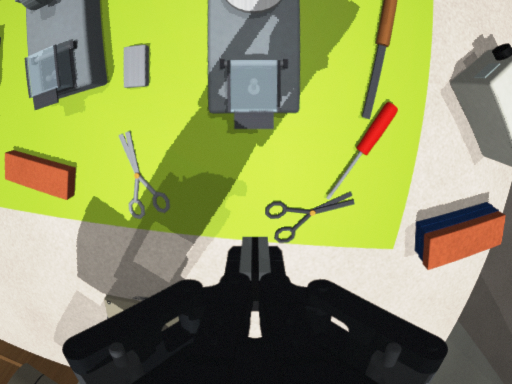

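View pics/s14.png

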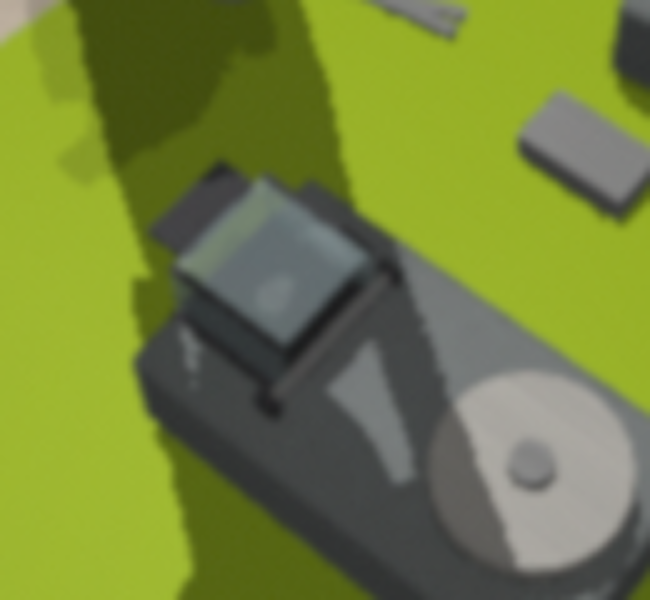

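Guard is shut, and through it the toggle shows leaning to the rear (ball above its base at (254,86) in the wrist view). The polisher is unchanged and the arm is clear, so I'm handing in.

```bash
python3 -c "
from bench import r
print(r.hand_in())"
```

```text
the job is handed in; nothing more can be done
None
```

The honer is switched on and the job is handed in, after about 15 s of the 54 s allowed. With the shut fingertips I lifted its guard back to the stop, pushed the toggle over to the rear, then nudged the guard from behind until it dropped shut.

- **Toggle:** The first push rode up onto the toggle's ball because the fingertip was about 8 mm too high, pressing down with about 7 N, although the toggle did go over. I repeated the push lower; the force reached about 25 N, so I took it to be at its stop.
- **Last pictures:** The honer's guard is back in its closed position, and the toggle seen through it leans to the rear. The polisher looks unchanged, and the loose things I could see appear unmoved. The robot touches nothing.
- **Not measured:** I judged the joint angles and the loose things by eye from the pictures and the forces. The arm hid part of the last top view, so there I relied on the wrist view.

No check failed or disagreed, apart from that first push.

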